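# Raise the telescopic card stand over the bread and hold it up

### The arm

A 6-joint arm with a two-finger parallel gripper is mounted at the origin on the work surface. World frame = base frame: x ahead of the robot, y to its left, z up, the work surface at z = 0. Lengths are in m, angles in rad, forces in N, time in s.
With the tool pointing down it reaches from about 0.25 to 0.725 m from the base axis. Payload 4 kg.
Tool frame: the origin (TCP) lies at the very end of the fingers, on their centre line; the grasp point (between the pads) lies 19 mm behind it; z points along the fingers, y is the line along which they close (so a half turn about z gives the same grasp; the last joint's range is limited). The gripper opens to 85 mm and grips with 20 to 120 N. Pads are 22 mm wide; open, the fingers measure 114 mm over their backs; the gripper's body (76 mm by 85 mm) begins 54 mm behind the grasp point. The pads swing forward as they close: fully open they stand 13 mm farther back than shut.
Start: joints at [1.346, 0.241, 0.005, 1.335, 0, 1.571], TCP at [0.111, 0.487, 0.231] pointing down, gripper open.
Joint ranges: [-2.72, 2.72], [-1.05, 1.87], [-1.09, 1.28], [-1.99, 2.15], [-1.42, 1.44], [-3.14, 3.14]. Speed limits (rad/s): [2.79, 2.79, 3.14, 3.14, 3.14, 3.14].

### API

Orientations are given as a unit quaternion [x, y, z, w].
In Python, from workcell import telemetry, vision, workorder gives the robot as it stands.
- The arm moves only by the shell command python3 -m inch 'ROWS'. ROWS is JSON, a list of rows, each a list of 3 entries, a list of its own where there are three numbers: the turn, a rotation vector about the tool's x, y, z scaled (see below), then the shift along the tool's x, y, z scaled (see below), then the closure, from -1 (fully open) to 1 (shut). A call has 1 to 10 rows; each row shifts and turns the commanded pose from where the row before left it, along the tool's axes as they then stand; what a row does not reach is not made up. The controller multiplies each number of a shift by 0.3 m and each number of a turn by 360 degrees. A row lasts 1/12 s, in which the tool goes at most 41.7 mm and 7.16 degrees, less where a joint would pass 70% of its speed; a pose out of reach is approached as far as the arm can. A call with a number of a shift or a turn outside -1 to 1 is refused whole. A call with a gripper value outside its range is refused whole. The fingers move at their own pace and stop on an object; the grip force is fixed at half the most. Time passes only in rows, so rows that do not move let the fingers close. It gives the time, the measured TCP pose, the force, the opening and the grip force at its end, in the units of the state.
- telemetry.get_obs(): the state, without advancing time (a new reading comes with each control period).
- vision.camera(name): name is "scene" or "top"; returns a dict with "img" (480x640x3 uint8, red, green, blue), "fov_y" (degrees; the focal length in pixels is half the picture's height over the tangent of half this angle, whatever the lens; pixels are square), "cx", "cy" (the principal point, pixels), "pose" (4x4, takes a point from camera to world coordinates). Camera axes: x right, y up, looking along -z (the intrinsics and any distortion apply to the point x, -y, -z); pixel columns grow to the right and rows downward; lengths in m; the calibration is good to about 2 mm. A picture is of the moment at which its call begins. There is no depth.
- workorder.job_done(): hands the job in; it is judged then, once.
The state is a dict: "clock": time; "joint_pos": joint angles; "joint_vel": joint speeds; "tau": joint torques, N m; "eef_pos": TCP position; "tool_rot": TCP orientation; "ft_force": force on the tool from outside, world axes, zero at the start; "ft_torque": the same for the moment, N m; "grip_width": finger opening in m; "grasp_force": force on a finger pad.
Only numpy, scipy, OpenCV 4.12 (cv2) and the standard library are available. Lean on these libraries where they do the work, as an engineer would, in place of code of your own. Each camera call takes 0.05 s, during which the arm holds its last target. There are 200 camera calls.

### The job

Two steel card stands stand on the bread counter; one of them is telescopic, the one with a square grip that has a push button in its side. Squeeze that button in, pull the grip straight up, past the first stop to the second stop so that both sections are fully drawn out, and finish while still holding it up there by the grip with the button squeezed in: it sinks back if let go. Leave the loaf, the jar and the other stand where they are.

Things in the scene. Friction and masses are not known exactly. Their poses are not given: they have to be found in the camera images.
- grip: Black square grip on top of the telescopic stand, 26 x 26 mm, 45 mm high; origin at the centre of its underside, z up, 135 mm above the counter when collapsed. A steel button stands out of its +y face. Pinch from above along the grip's own y axis, plain -y face against button, pads about 22 mm above the origin: 33 mm wide, 28 mm with the button in. Any other grasp leaves it locked.
- card_top (a point): Middle of the upper edge of the clear frame with a blank white card (110 mm along the grip's y, 75 mm high, 6 mm thick) that hangs from the grip and rises with it: 34 mm from the grip's axis on its +x side, 5 mm below the grip's underside.
- stand: Foot and outer tube of the telescopic stand: round foot 120 mm across, fixed to the counter; tube 22 mm in diameter with a 30 mm collar, its top 120 mm above the counter. Out of it come the lower tube (17 mm diameter, ring of 21 mm at its top) and the upper tube (12 mm), straight up. Origin at the centre of the underside; same axes as the grip, turned up to 0.7 rad from the world's.
- button_face (a point): Middle of the outer face of the steel push button (18 mm wide, 28 mm high), 20 mm from the grip's axis along its +y and 22.5 mm above its underside; goes towards the axis as it is pressed.
- release_button (a joint): Travel of the push button in m: 0 out, 0.005 fully in; a spring needing about 3 N to start and 6 N fully in. Out, it bolts the collapsed telescope; beyond about 0.003 the bolt is clear. No catch holds the telescope up; let go, it sinks until the bolt rests on its keeper with the upper tube about 0.017 out, and goes fully down only with the button in.
- upper_tube (a joint): How far the upper tube with the grip is drawn out of the lower tube, in m: 0 collapsed, 0.065 at its end, which is the first stop. It comes first, with about 3 N of pull.
- lower_tube (a joint): How far the lower tube is drawn out of the outer tube, in m: 0 collapsed, 0.065 at its end. It starts to move only after the upper tube has reached the first stop, with about 6 N of pull; with both at their ends the telescope is at the second stop, the grip 0.13 above its collapsed height. Let go, both sink back down.
- plain_stand: The other card stand, loose: same foot (120 mm) and card, but one plain 16 mm rod with a 26 mm ball on top, 181 mm high, no grip and no button. Origin at the centre of its underside. The two stands may be either way round, left or right.
- loaf: Bread loaf, 85 x 165 x 65 mm high, long along its y, loose, in front of (beyond) the telescopic stand. Origin at the centre of its underside.
- jar: White ceramic jar of breadsticks, 72 mm diameter, 95 mm high (sticks to 140 mm), loose, beyond the plain stand. Origin at the centre of its underside.
- roll_basket: Wicker basket of rolls, 150 x 170 mm, about 75 mm high with the rolls, fixed, between the stands and nearer the robot. Origin at the centre of its underside.
Things that resemble listed ones, but are neither listed nor needed, are in the scene too. Leave any red look-alike of the plain_stand alone.

How it is judged:
By the outcome, as a careful person would: the job done as asked, in the order asked, and still so for the second after the job is handed in, while the arm keeps its last pose, push and grip.
It also fails if it takes over 38 s, if anything falls off the work surface, if the arm or the gripper's body presses on something with over 40 N, if the wrist force passes 120 N, or if a joint passes its speed limit or range.

## Working session

There is one attempt and no reset: what is moved stays moved. The work goes in short steps, Python scripts to look and compute and a shell command to move; the robot and the scene stay as the last step left them, time stands still between calls to the robot, and variables do not carry over. Pictures are saved under pics/ and viewed, at most 10 in all, crops included, and the job is handed in when it is done.

```bash
mkdir -p pics
cat > h.py <<'E'
from workcell import telemetry, vision, workorder
import numpy as np, cv2
def cam(n,fn=None):
    c=vision.camera(n)
    if fn: cv2.imwrite('pics/'+fn,c['img'][:,:,::-1])
    return c
def ray(c,u,v):
    f=240/np.tan(np.radians(c['fov_y'])/2)
    p=np.array(c['pose']); d=p[:3,:3]@np.array([(u-c['cx'])/f,-(v-c['cy'])/f,-1]); return p[:3,3],d
def onz(c,u,v,z):
    o,d=ray(c,u,v); return o+d*(z-o[2])/d[2]
def proj(c,P):
    f=240/np.tan(np.radians(c['fov_y'])/2); p=np.array(c['pose'])
    q=p[:3,:3].T@(np.array(P)-p[:3,3]); return c['cx']+f*q[0]/-q[2], c['cy']-f*q[1]/-q[2]
E
python3 - <<'E'
from h import *
for n in('scene','top'):
    c=cam(n,n+'1.png'); print(n,{k:(np.round(v,3).tolist() if k=='pose' else v) for k,v in c.items() if k!='img'})
o=telemetry.get_obs(); print(o)
E
```

```text
scene {'fov_y': 43.56069774130257, 'cx': 319.2956397071979, 'cy': 259.77304221852984, 'pose': [[-0.302, -0.744, 0.596, 1.196], [0.953, -0.244, 0.179, 0.202], [0.012, 0.622, 0.783, 0.94], [0.0, 0.0, 0.0, 1.0]]}
top {'fov_y': 47.968729459038386, 'cx': 314.52571199894925, 'cy': 236.94083764135988, 'pose': [[0.011, 0.993, -0.115, 0.416], [-0.999, 0.008, -0.032, -0.015], [-0.031, 0.115, 0.993, 1.149], [0.0, 0.0, 0.0, 1.0]]}
{'clock': 0.1, 'joint_pos': array([1.34599810e+00, 2.41360390e-01, 3.87302745e-03, 1.33523073e+00,
       7.06234714e-06, 1.57078118e+00]), 'joint_vel': array([ 0.00110404, -0.00069619,  0.00335113, -0.00138907, -0.00051374,
        0.00095072]), 'tau': array([-4.19856788e-04, -3.73138154e+01,  2.53009969e+01,  1.08571211e-02,
       -1.51632963e-05, -1.65089335e-05]), 'eef_pos': array([0.11132534, 0.48686288, 0.23049601]), 'tool_rot': array([ 1.12155022e-01,  9.93690257e-01, -9.54422183e-04, -1.11291176e-04]), 'ft_force': array([-0.80696905,  0.03352503,  0.32373786]), 'ft_torque': array([ 0.00825703,  0.00325362, -0.00040461]), 'grasp_force': 0.0, 'grip_width': 0.08483926509154081}
```

View pics/scene1.png

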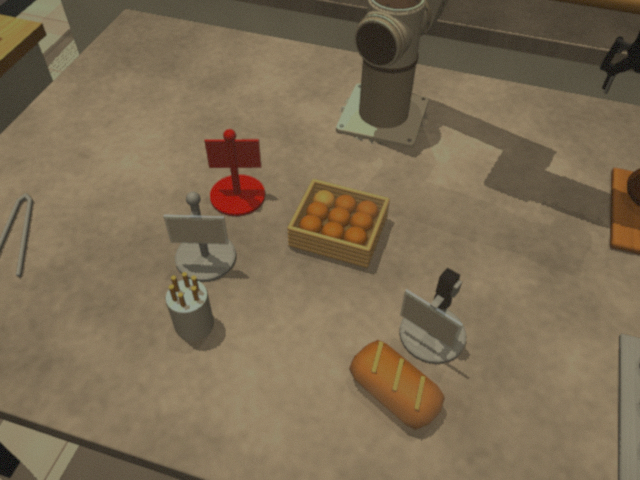

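View pics/top1.png

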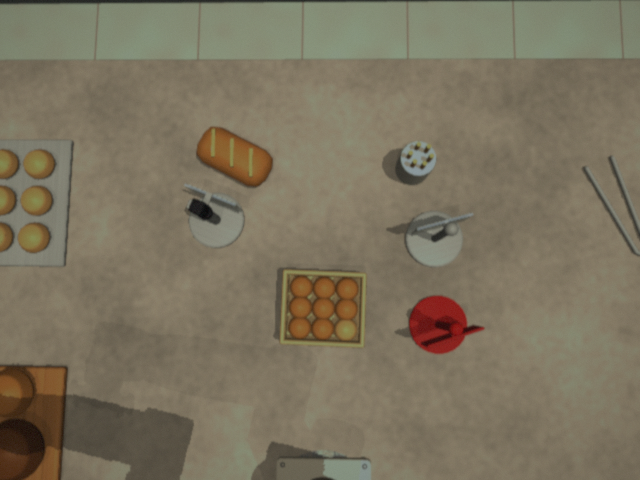

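The scene view has the telescopic stand's black grip at (447,285). Candidates for the stand, by top-view pixel:
- Black square grip at (201,209).
- Steel ball of the plain stand at (451,230).
- Red stand's ball at (456,328).

I choose the black grip and will check it in one crop while measuring.

Run:
```python
from h import *
from scipy.spatial.transform import Rotation as R
s=cam('scene');t=cam('top')
a=cv2.resize(s['img'][250:370,380:480],None,fx=4,fy=4,interpolation=2)[:480]
b=cv2.resize(t['img'][170:260,165:265],None,fx=4,fy=4,interpolation=2)
o=np.zeros((480,800,3),np.uint8);o[:480,:400]=a[:480];o[:360,400:]=b
cv2.imwrite('pics/crop1.png',o[:,:,::-1])
cs={}
for n,c,(x0,y0,x1,y1) in(('s',s,(420,260,470,320)),('t',t,(180,190,225,225))):
    m=(c['img'].max(2)<60).astype(np.uint8)
    M=np.zeros_like(m);M[y0:y1,x0:x1]=m[y0:y1,x0:x1]
    k=max(cv2.findContours(M,0,1)[0],key=cv2.contourArea)
    mm=cv2.moments(k);cs[n]=(mm['m10']/mm['m00'],mm['m01']/mm['m00']);print(n,cs[n],cv2.boundingRect(k),cv2.minAreaRect(k))
o1,d1=ray(s,*cs['s']);o2,d2=ray(t,*cs['t'])
A=np.c_[d1,-d2];q=np.linalg.lstsq(A,o2-o1,rcond=None)[0];print('grip mid',o1+q[0]*d1,o2+q[1]*d2)
# card in top / foot ellipse
hsv=cv2.cvtColor(t['img'],cv2.COLOR_RGB2HSV)
print('foot approx',onz(t,217,220,.01), onz(s,432,335,.01))
```

```text
s (446.3905082212257, 286.65246636771303) (436, 269, 23, 41) ((445.20001220703125, 288.8999938964844), (17.39252471923828, 39.528465270996094), 18.43494987487793)
t (202.7361111111111, 210.86063218390805) (189, 199, 31, 24) ((204.41177368164062, 211.64706420898438), (32.58473205566406, 14.405879974365234), 30.963754653930664)
grip mid [0.5793683  0.23509991 0.14446383] [0.58037643 0.23042207 0.14348769]
foot approx [0.58258966 0.23147252 0.01      ] [0.59014068 0.23494851 0.01      ]
```

View pics/crop1.png

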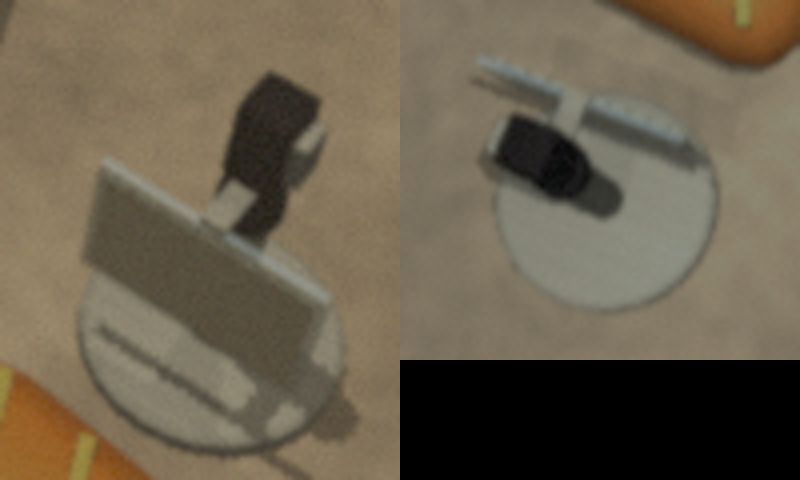

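The crop confirms it: a black square grip with a steel button on its left (+y) face, and the card beyond it on the +x side. Card edge ends are at top (185,185.5)/(237.5,203.8) and scene (406,290)/(462.5,324.5). The grip top face is near top (197,205) and scene (450,275).

Run:
```python
from h import *
from scipy.spatial.transform import Rotation as R
s=cam('scene');t=cam('top')
for c,a,b,g,f in((t,(185,185.5),(237.5,203.8),(196.8,205),(216.8,220.5)),(s,(406.2,290),(462.5,324.5),(450,275),(432,333))):
    A=onz(c,*a,.13);B=onz(c,*b,.13);
    if A[1]<B[1]:A,B=B,A
    d=A-B;yaw=np.arctan2(-d[0],d[1]);m=(A+B)/2
    print('card',A,B,np.linalg.norm(d),'yaw',yaw,'axis from card',m[:2]-.034*np.array([np.cos(yaw),np.sin(yaw)]),'griptop',onz(c,*g,.18),'foot',onz(c,*f,.008))
    # foot fit by bright low-saturation mask on top view
t_=t['img'];hsv=cv2.cvtColor(t_,cv2.COLOR_RGB2HSV)
M=np.zeros((480,640),np.uint8);M[185:255,180:250]=255*((hsv[...,1]<45)&(hsv[...,2]>80))[185:255,180:250]
k=max(cv2.findContours(M,0,1)[0],key=cv2.contourArea);p=k[:,0][k[:,0,1]>222]
A=np.c_[2*p,np.ones(len(p))];x=np.linalg.lstsq(A,(p**2).sum(1),rcond=None)[0]
print('foot circ px',x[:2],np.sqrt(x[2]+x[0]**2+x[1]**2),onz(t,*x[:2],.008))
q=R.from_quat(telemetry.get_obs()['tool_rot']).as_matrix();print(q.round(3))
```

```text
card [0.63211347 0.27007308 0.13      ] [0.59674845 0.16684698 0.13      ] 0.10911604779581666 yaw -0.3300652082765543 axis from card [0.58226624 0.22947959] griptop [0.58520227 0.23285634 0.18      ] foot [0.58179441 0.23230265 0.008     ]
card [0.63404312 0.27328592 0.13      ] [0.5957508  0.17330124 0.13      ] 0.10706651653194205 yaw -0.3657500759585568 axis from card [0.58314587 0.23545367] griptop [0.58241512 0.23505559 0.18      ] foot [0.58467415 0.23421608 0.008     ]
foot circ px [215.93442152 226.14343255] 22.388410746458355 [0.56954504 0.23377766 0.008     ]
[[-0.975  0.223 -0.   ]
 [ 0.223  0.975 -0.001]
 [-0.    -0.001 -1.   ]]
```

```bash
python3 -m inch '[[[0,0,0.0191],[0,0,0],-1],[[0,0,0],[-0.05,-0.008,0],-1],[[0,0,0],[-0.088,-0.013,0],-1],[[0,0,0],[-0.088,-0.013,0],-1],[[0,0,0],[-0.088,-0.013,0],-1],[[0,0,0],[-0.088,-0.013,0],-1],[[0,0,0],[-0.088,-0.013,0],-1],[[0,0,0],[-0.088,-0.013,0],-1],[[0,0,0],[-0.088,-0.013,0],-1],[[0,0,0],[-0.088,-0.013,0],-1]]'
cat > where.py <<'E'
from h import *
from scipy.spatial.transform import Rotation as R
import sys
g=np.array([float(v) for v in sys.argv[1:4]]);yaw=float(sys.argv[4])
o=telemetry.get_obs();M=R.from_quat(o['tool_rot']).as_matrix()
print('t',o['clock'],'pos',o['eef_pos'].round(4),'tool yaw',np.arctan2(-M[0,1],M[1,1]).round(4),'tilt',M[:,2].round(4))
print('units',(M.T@(g-o['eef_pos'])/.3).round(4),'turn z',-(yaw-np.arctan2(-M[0,1],M[1,1]))/2/np.pi, 'w',o['grip_width'],'gf',o['grasp_force'],'F',o['ft_force'].round(1))
E
python3 where.py .583 .233 .231 -.345
```

```text
clock: 1.13
eef_pos: [0.314, 0.3785, 0.2313]
tool_rot: [0.172, 0.985, 0.0, 0.0]
ft_force: [0.1, -0.2, -0.4]
grip_width: 0.0855
grasp_force: 0.0
t 1.1333 pos [0.314  0.3785 0.2313] tool yaw -0.3448 tilt [ 1.e-04  1.e-04 -1.e+00]
units [-1.0078 -0.1535  0.0012] turn z 3.50750548427341e-05 w 0.08552525545326838 gf 0.0 F [ 0.1 -0.2 -0.4]
```

```bash
python3 -m inch '[[[0,0,0],[-0.11,-0.017,0],-1],[[0,0,0],[-0.11,-0.017,0],-1],[[0,0,0],[-0.11,-0.017,0],-1],[[0,0,0],[-0.11,-0.017,0],-1],[[0,0,0],[-0.11,-0.017,0],-1],[[0,0,0],[-0.11,-0.017,0],-1],[[0,0,0],[-0.11,-0.017,0],-1],[[0,0,0],[-0.11,-0.017,0],-1],[[0,0,0],[-0.05,-0.008,0],-1],[[0,0,0],[0,0,0],-1]]' >/dev/null; python3 where.py .583 .233 .138 -.345
python3 - <<'E'
from h import *
s=cam('scene');t=cam('top')
o=np.zeros((480,800,3),np.uint8);o[:,:400]=cv2.resize(s['img'][230:350,390:490],None,fx=4,fy=4,interpolation=2);o[:,400:]=cv2.resize(t['img'][140:260,155:255],None,fx=4,fy=4,interpolation=2)
cv2.imwrite('pics/crop2.png',o[:,:,::-1])
for c in(s,t):print(proj(c,telemetry.get_obs()['eef_pos']),proj(c,(.583,.233,.18)))
E
```

```text
t 1.9667 pos [0.5638 0.242  0.2302] tool yaw -0.3493 tilt [ 3.e-04 -9.e-04 -1.e+00]
units [-0.0702 -0.006   0.3075] turn z -0.0006850931697934724 w 0.08530130378041183 gf 0.0 F [-0.2  0.6  0.1]
(np.float64(464.08574020450857), np.float64(246.09537519153162)) (np.float64(448.6533203323375), np.float64(274.9582246468221))
(np.float64(182.75783133075745), np.float64(213.66171010093908)) (np.float64(196.6785976067909), np.float64(206.1848221883942))
```

View pics/crop2.png

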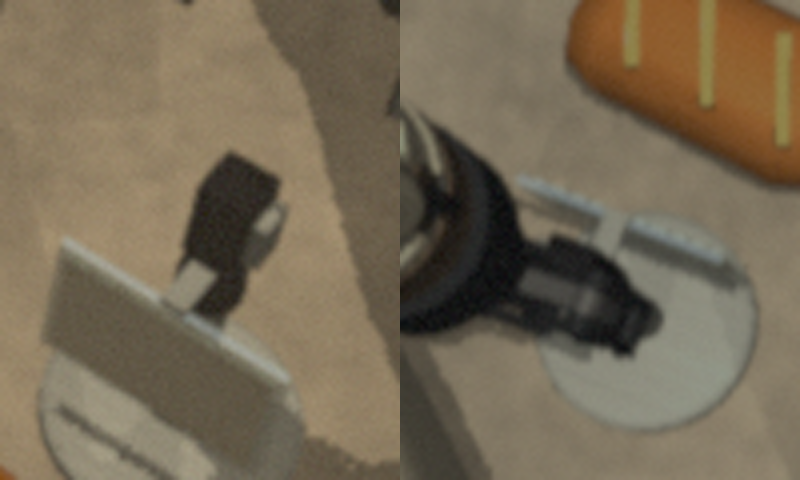

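```bash
python3 -m inch '[[[0,0,-0.0007],[-0.035,-0.003,0],-1],[[0,0,0],[-0.035,-0.003,0],-1],[[0,0,0],[0,0,0.03],-1],[[0,0,0],[0,0,0.06],-1],[[0,0,0],[0,0,0.06],-1],[[0,0,0],[0,0,0.06],-1],[[0,0,0],[0,0,0.06],-1],[[0,0,0],[0,0,0.0375],-1],[[0,0,0],[0,0,0],-1],[[0,0,0],[0,0,0],-1]]' >/dev/null; python3 where.py .583 .2335 .138 -.345
python3 - <<'E'
from h import *
s=cam('scene');t=cam('top')
o=np.zeros((480,800,3),np.uint8);o[:,:400]=cv2.resize(s['img'][230:350,390:490],None,fx=4,fy=4,interpolation=2);o[:,400:]=cv2.resize(t['img'][140:260,155:255],None,fx=4,fy=4,interpolation=2)
cv2.imwrite('pics/crop3.png',o[:,:,::-1])
E
```

```text
t 2.9 pos [0.5788 0.236  0.1382] tool yaw -0.3392 tilt [-2.2e-03 -8.0e-04 -1.0e+00]
units [-0.016  -0.0031  0.0006] turn z 0.0009295351781841876 w 0.08536943458092261 gf 0.0 F [0.1 0.7 0.4]
```

View pics/crop3.png

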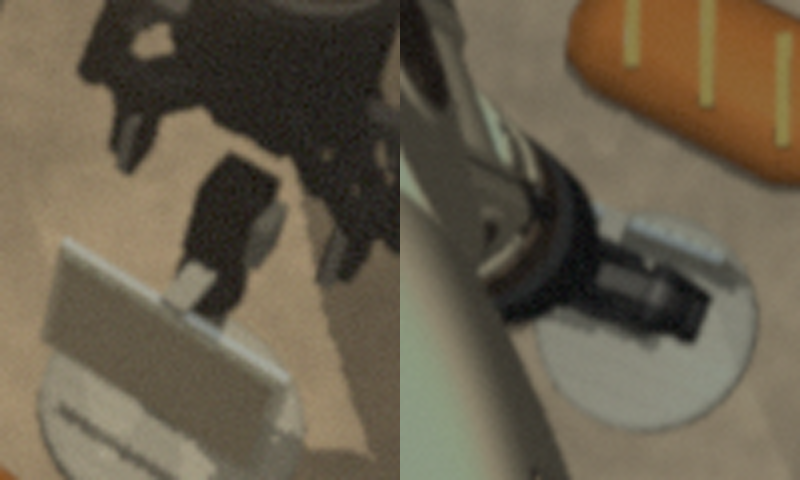

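The fingers straddle the grip: tips at crop (125,170) and (335,280), button at (268,232). The tool is about 5 mm short along the grip's x, so I'll correct that and close.

```bash
python3 -m inch '[[[0,0,0.001],[-0.016,0,0],-1],[[0,0,0],[0,0,0],-1]]' >/dev/null; python3 where.py .5833 .2344 .138 -.345;  python3 -m inch '[[[0,0,0],[0,0,0],1],[[0,0,0],[0,0,0],1],[[0,0,0],[0,0,0],1],[[0,0,0],[0,0,0],1],[[0,0,0],[0,0,0],1],[[0,0,0],[0,0,0],1],[[0,0,0],[0,0,0],1],[[0,0,0],[0,0,0],1],[[0,0,0],[0,0,0],1],[[0,0,0],[0,0,0],1]]' >/dev/null; python3 where.py .5833 .2344 .138 -.345
```

```text
t 3.1667 pos [0.586  0.2342 0.1404] tool yaw -0.3472 tilt [ 2.9e-03  8.0e-04 -1.0e+00]
units [ 0.0088 -0.0025  0.008 ] turn z -0.00034915472381582 w 0.08546292819135344 gf 0.0 F [-0.2 -0.1  0.3]
t 4.0 pos [0.5853 0.2357 0.1401] tool yaw -0.3469 tilt [ 0.0021  0.0035 -1.    ]
units [ 0.005  -0.0063  0.007 ] turn z -0.00030581348147404476 w 0.02701096262365561 gf 60.22139310836792 F [0.6 4.5 2.7]
```

Width is about 27 mm at 60 N with little side force, so the button is in. Pulling up slowly.

```bash
python3 -m inch '[[[0,0,0],[0,0,-0.01],1],[[0,0,0],[0,0,-0.02],1],[[0,0,0],[0,0,-0.02],1],[[0,0,0],[0,0,-0.02],1],[[0,0,0],[0,0,-0.02],1],[[0,0,0],[0,0,-0.02],1],[[0,0,0],[0,0,-0.02],1],[[0,0,0],[0,0,-0.02],1],[[0,0,0],[0,0,-0.02],1],[[0,0,0],[0,0,0],1]]' >/dev/null; python3 where.py .5853 .2357 .270 -.345
```

```text
t 4.8333 pos [0.5853 0.2356 0.1907] tool yaw -0.3469 tilt [ 0.0015  0.0033 -1.    ]
units [-0.      0.0012 -0.2642] turn z -0.0003100899199584879 w 0.026900159671336743 gf 59.877639412879944 F [ 2.5  5.6 -2. ]
```

```bash
python3 -m inch '[[[0,0,0],[0,0,-0.015],1],[[0,0,0],[0,0,-0.025],1],[[0,0,0],[0,0,-0.03],1],[[0,0,0],[0,0,-0.03],1],[[0,0,0],[0,0,-0.03],1],[[0,0,0],[0,0,-0.03],1],[[0,0,0],[0,0,-0.03],1],[[0,0,0],[0,0,-0.03],1],[[0,0,0],[0,0,-0.01],1],[[0,0,0],[0,0,0],1]]' >/dev/null; python3 where.py .5853 .2357 .270 -.345;python3 - <<'E'
from h import *
s=cam('scene')
cv2.imwrite('pics/crop4.png',cv2.resize(s['img'][180:360,370:520],None,fx=3,fy=3,interpolation=2)[:,:,::-1])
E
```

```text
t 5.6667 pos [0.5852 0.2356 0.2587] tool yaw -0.347 tilt [ 5.0e-04  2.9e-03 -1.0e+00]
units [-0.      0.0006 -0.0377] turn z -0.0003190736585575373 w 0.02691034527887324 gf 61.73705041408539 F [ 2.6  5.8 -2.4]
```

View pics/crop4.png

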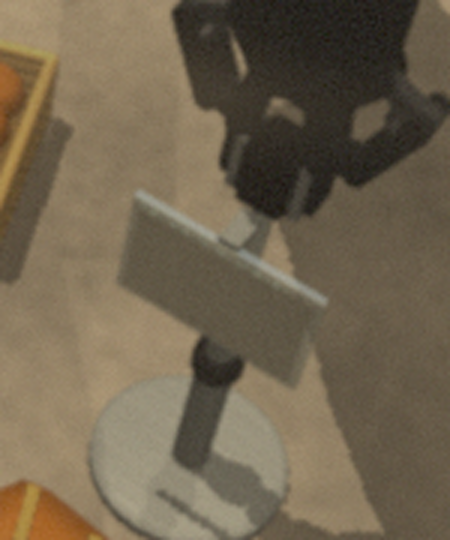

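The card and grip have risen with the gripper, clear of the collar at crop (217,360). Now creeping to the second stop.

```bash
python3 -m inch '[[[0,0,0],[0,0,-0.01],1],[[0,0,0],[0,0,-0.01],1],[[0,0,0],[0,0,-0.01],1],[[0,0,0],[0,0,0],1]]' >/dev/null; python3 where.py .5853 .2357 .270 -.345; python3 -m inch '[[[0,0,0],[0,0,-0.007],1],[[0,0,0],[0,0,0],1],[[0,0,0],[0,0,0],1]]' >/dev/null; python3 where.py .5853 .2357 .270 -.345
```

```text
t 6.05 pos [0.5852 0.2356 0.2669] tool yaw -0.347 tilt [-4.0e-04  2.6e-03 -1.0e+00]
units [-0.0001  0.0006 -0.0105] turn z -0.0003117425023685448 w 0.026584152337304424 gf 61.68352425098419 F [ 2.6  6.1 -3.5]
t 6.3 pos [0.5851 0.2356 0.2686] tool yaw -0.3469 tilt [-6.0e-04  2.5e-03 -1.0e+00]
units [-0.0003  0.0006 -0.0045] turn z -0.00030971822065450693 w 0.027067165040054905 gf 61.55754268169403 F [ 2.5  6.  -4.9]
```

```bash
python3 -m inch '[[[0,0,0],[0,0,-0.005],1],[[0,0,0],[0,0,0],1],[[0,0,0],[0,0,0],1]]' >/dev/null; python3 where.py .5853 .2357 .270 -.345; python3 -m inch '[[[0,0,0],[0,0,-0.005],1],[[0,0,0],[0,0,0],1],[[0,0,0],[0,0,0],1]]' >/dev/null; python3 where.py .5853 .2357 .270 -.345
```

```text
t 6.55 pos [0.5851 0.2356 0.27  ] tool yaw -0.3469 tilt [-8.0e-04  2.5e-03 -1.0e+00]
units [-0.0004  0.0006 -0.    ] turn z -0.00030108037498860235 w 0.027162470846154575 gf 61.51820182800293 F [ 3.5  6.3 -6. ]
t 6.8 pos [0.5851 0.2356 0.2702] tool yaw -0.3469 tilt [-0.0023  0.002  -1.    ]
units [-0.0006  0.0007  0.0007] turn z -0.0003087598832579364 w 0.02708776142853916 gf 61.44810497760773 F [ 3.6  6.8 -9.2]
```

```bash
python3 -m inch '[[[0,0,0],[0,0,-0.006],1],[[0,0,0],[0,0,0],1],[[0,0,0],[0,0,0],1],[[0,0,0],[0,0,0],1],[[0,0,0],[0,0,0],1]]' >/dev/null; python3 where.py .5853 .2357 .270 -.345;python3 - <<'E'
from h import *
s=cam('scene')
cv2.imwrite('pics/crop5.png',s['img'][:,:,::-1])
for z in(.13,.255,.26): 
  a=.583+.034*np.cos(-.345),.2335+.034*np.sin(-.345)
  print(z,proj(s,(*a,z)))
E
```

```text
t 7.2167 pos [0.585  0.2355 0.2703] tool yaw -0.347 tilt [-0.0043  0.0013 -1.    ]
units [-0.0008  0.0009  0.001 ] turn z -0.00031592334227604325 w 0.02712800111351541 gf 61.34902060031891 F [  6.    6.8 -14.5]
0.13 (np.float64(432.96710333253566), np.float64(306.73400639952143))
0.255 (np.float64(446.6594005835751), np.float64(258.82768051373205))
0.26 (np.float64(447.27081309273683), np.float64(256.688483096562))
```

View pics/crop5.png

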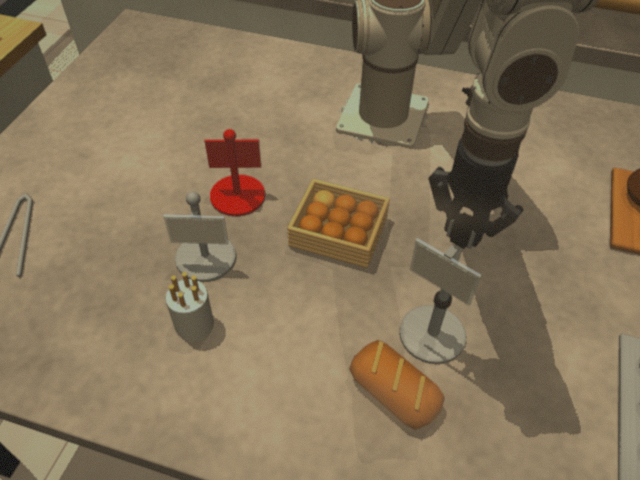

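The card's upper edge is near (447,256), as expected for the full 130 mm. The pull is rising against the second stop with the button still in, and the loaf, jar and plain stand haven't moved.

```bash
python3 -c "
from workcell import workorder;print(workorder.job_done())"
```

```text
the job is handed in; nothing more can be done
None
```

The telescopic stand is drawn out to the second stop, with the grip about 130 mm up and still held there with the button squeezed in; the job was handed in at about 7.3 s, and the loaf, jar and other stand have not moved.

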